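# Wedge the rocking bench power supply

### The job

The low bench power supply on the electronics bench rocks because the screw-in foot under its orange corner sits too high. Press that corner down with a fingertip to feel it rock, let it come back up, then push the yellow wedge, thin end first, under that foot with the fingertips (do not pick it up, and do not shove the supply along) until the supply no longer rocks. Finish while holding a firm press (about 6 N) on top of the orange corner, with the supply staying level on the wedge; keep everything else where it is, and the spool on top of the supply.

Things in the scene. Friction and masses are not known exactly. Their poses are not given: they have to be found in the camera images.
- supply: Low grey bench power supply, loose, 1.6 to 2.5 kg. Case 220 mm (x) by 180 (y) by 58 high on 20 mm domed rubber feet, 20 mm across, at x = +-90, y = +-70 mm: underside 20 mm, top 78 mm above the table. Origin: centre of its footprint, at table height. +x: black control panel (knobs stick out 15 mm), z up. It stands level on three feet.
- rocking_corner (a point): Centre of the top of the 44 mm square orange corner cap of the supply, straight above the short foot: (90, 70, 78) mm in the supply's frame, the flat place to press. Axes as the supply's.
- short_foot (a point): Point at foot-tip height of the three good feet, (90, 70, 0) mm in the supply's frame. The short foot hangs 5 to 11 mm above it, differently each time and not visible. About 2 to 4 N down on the orange corner tips the supply onto this foot (0.04 to 0.1 rad); it comes back when let go.
- wedge: Yellow plastic wedge, loose, 90 g, 130 mm long, 50 wide, flat on the table, thin end 15 to 50 mm from the supply's +y side and aimed roughly at the short foot. Origin: centre of its underside; +x to the thin end. 2 mm thick at x = +65 mm, its top rises evenly to 19 mm at x = -55. It goes in along the supply's -y; when it bears on the foot the push force rises steeply, by 4 N and more.
- wedge_heel (a point): Middle of the flat rear face (50 mm wide, 28 high) of the wedge's upright heel, the face to push on: (-65, 0, 14) mm in the wedge's frame. The heel is 10 mm thick.
- wedge_tip (a point): Middle of the wedge's thin front edge, 1 mm above the table: (65, 0, 1) mm in the wedge's frame.
- spool: Blue plastic spool, 52 mm across, 38 mm high, standing on top of the supply at its rear corner, diagonally opposite the orange one. Origin: centre of its underside. Must stay on the supply.
- tape: Green roll of tape lying flat beside the wedge, 96 mm across, 30 mm high, loose. Origin: centre of its underside. Leave it.
- screwdriver: Red-handled screwdriver, 170 mm, lying before the supply's panel, loose. Leave it.
- cutters: Orange-handled side cutters, about 140 mm, lying loose on the table. Leave them.
- multimeter: Black hand multimeter, 150 by 75 by 30 mm, lying loose on the table. Leave it.
- jar: Small clear jar with a lid, 60 mm across, 60 mm high, standing loose on the table. Leave it.
Things that resemble listed ones, but are neither listed nor needed, are in the scene too. Of the things like the wedge, leave any that is blue, green or red; of the rest the larger one is meant.

How it is judged:
By the outcome, as a careful person would: the job done as asked, in the order asked, and still so for the second after the job is handed in, while the arm keeps its last pose, push and grip.
It also fails if it takes over 58 s, if anything falls off the work surface, if the arm or the gripper's body presses on something with over 40 N, if the wrist force passes 120 N, or if a joint passes its speed limit or range.

### The arm

A 6-joint arm with a two-finger parallel gripper is mounted at the origin on the work surface. World frame = base frame: x ahead of the robot, y to its left, z up, the work surface at z = 0. Lengths are in m, angles in rad, forces in N, time in s.
With the tool pointing down it reaches from about 0.275 to 0.725 m from the base axis. Payload 15.9 kg.
Tool frame: the origin (TCP) lies at the very end of the fingers, on their centre line; the grasp point (between the pads) lies 19 mm behind it; y points along the fingers, x is the direction in which the jaws open and shut, and the axes are right-handed (so a half turn about y gives the same grasp; the last joint's range is limited). The gripper opens to 85 mm and grips with 20 to 120 N. Pads are 22 mm wide; open, the fingers measure 114 mm over their backs; the gripper's body (76 mm by 85 mm) begins 54 mm behind the grasp point. The pads swing forward as they close: fully open they stand 13 mm farther back than shut.
Start: joints at [-1.293, 0.213, -0.034, 1.323, 0, 1.571], TCP at [0.137, -0.481, 0.231] pointing down, gripper open.
Joint ranges: [-2.98, 2.98], [-0.74, 1.72], [-1.14, 1.35], [-2.1, 2.04], [-1.57, 1.44], [-3.14, 3.14]. Speed limits (rad/s): [1.89, 1.89, 2.39, 2.57, 3.14, 3.14].

### API

Orientations are given as a rotation vector (axis times angle).
In Python, from bench import ctrl, read_camera gives the robot as it stands. The module is installed in compiled form; this text tells all that it offers.
- The arm moves only by the shell command python3 -m pendant 'ROWS'. ROWS is text: rows parted by semicolons, each of 7 numbers parted by spaces: the turn, a rotation vector about the world's x, y, z in rad, then the shift along the world's x, y, z in mm, then the finger opening in mm, from 0 to 85.4. In form: rx ry rz x y z jaw; .... A call has 1 to 12 rows; each row is the pose to reach, as a shift and turn from the pose measured when the call began; what a row does not reach only later rows make up. A row lasts 1/12 s, in which the tool goes at most 41.7 mm and 7.16 degrees, less where a joint would pass 70% of its speed; a pose out of reach is approached as far as the arm can. A call with a gripper value outside its range is refused whole. The fingers move at their own pace and stop on an object; the grip force is fixed at half the most. Time passes only in rows, so rows that repeat a pose let the fingers close. It gives the time, the measured TCP pose, the force and the opening at its end, in the units of the state.
- ctrl.observe(): the state, without advancing time (a new reading comes with each control period).
- read_camera(name): name is "side" or "top" or "wrist"; returns a dict with "frame" (420x560x3 uint8, red, green, blue), "fx", "fy", "cx", "cy" (pixels), "eye" and "rotation" of the camera in the world; the wrist camera has in their place "tool_from_camera" (4x4, takes a point from camera to tool coordinates, whose origin is the TCP and whose axes are the tool frame's). Camera axes: x right, y up, looking along -z (the intrinsics and any distortion apply to the point x, -y, -z); pixel columns grow to the right and rows downward; lengths in m; the calibration is good to about 2 mm. A picture is of the moment at which its call begins: read the wrist's pose just before it. There is no depth.
- ctrl.sign_off(): hands the job in, once; it reports no verdict.
The state is a dict: "time": time; "q": joint angles; "qvel": joint speeds; "effort": joint torques, N m; "ee_pos": TCP position; "orientation": TCP orientation; "ft_force": force on the tool from outside, world axes, zero at the start; "wrist_torque": the same for the moment, N m; "gripper_width": finger opening in m.
Only numpy, scipy, OpenCV 4.12 (cv2) and the standard library are available. Lean on these libraries where they do the work, as an engineer would, in place of code of your own. Each camera call takes 0.05 s, during which the arm holds its last target.

## Working session

There is one attempt and no reset: what is moved stays moved. The work goes in short steps, Python scripts to look and compute and a shell command to move; the robot and the scene stay as the last step left them, time stands still between calls to the robot, and variables do not carry over. Pictures are saved under pics/ and viewed, and the job is handed in when it is done.

```bash
mkdir -p pics; python3 - <<'E'
from bench import ctrl, read_camera
import cv2
s=ctrl.observe()
for k,v in s.items(): print(k,v)
for n in ["top","side","wrist"]:
    c=read_camera(n); cv2.imwrite(f"pics/{n}0.png",c["frame"][:,:,::-1])
    print(n,{k:v for k,v in c.items() if k!="frame"})
E
```

```text
time 0.0
q [-1.29300711e+00  2.13388913e-01 -3.50406229e-02  1.32354468e+00
  9.13683433e-06  1.57077906e+00]
qvel [-0.00056108 -0.00106489 -0.00064175  0.00081198  0.00083935 -0.00094493]
effort [-8.98320322e-04 -6.86160207e+01  4.87114799e+01  1.76267006e-02
 -1.56620786e-04 -4.40117958e-06]
ee_pos [ 0.13702104 -0.4804915   0.23080715]
orientation [-1.32716492  1.00282331 -1.00126852]
ft_force [-0.69997142 -0.4839471   0.11873681]
wrist_torque [ 0.01644718 -0.02184151 -0.01278312]
gripper_width 0.08522269130053636
top {'fx': 394.6820814674926, 'fy': 394.6820814674926, 'cx': 288.71077235206417, 'cy': 207.74934163733755, 'eye': array([0.39206112, 0.00186422, 1.0392991 ]), 'rotation': array([ 0.12639809, -0.1377088 , -1.58985501])}
side {'fx': 489.9053456244464, 'fy': 489.9053456244464, 'cx': 282.8311596358512, 'cy': 213.49448715040492, 'eye': array([-0.10221083,  0.65307645,  0.883402  ]), 'rotation': array([ 0.38476854, -0.97237195, -2.1675946 ])}
wrist {'fx': 368.52499594766914, 'fy': 368.52499594766914, 'cx': 287.66625411487354, 'cy': 210.58546407013654, 'tool_from_camera': array([[ 9.99999534e-01, -3.32850023e-04, -9.05919029e-04,
         1.34439555e-04],
       [-7.78645342e-04,  2.76369401e-01, -9.61051168e-01,
        -1.42760780e-01],
       [ 5.70254203e-04,  9.61051426e-01,  2.76369014e-01,
         6.89766126e-02],
       [ 0.00000000e+00,  0.00000000e+00,  0.00000000e+00,
         1.00000000e+00]])}
```

View pics/top0.png

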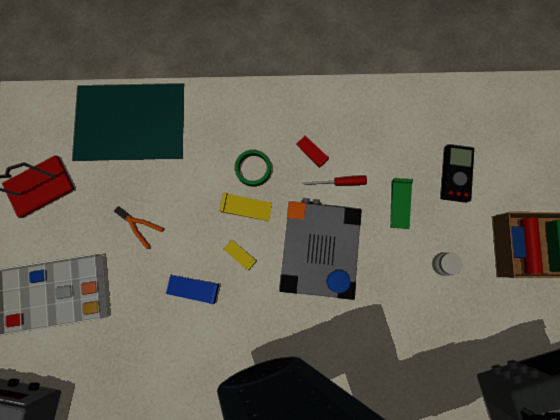

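View pics/side0.png

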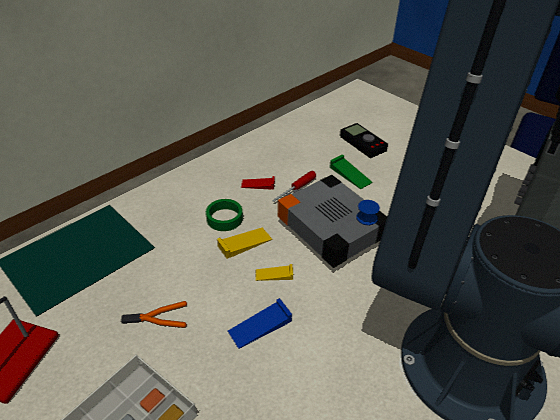

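View pics/wrist0.png

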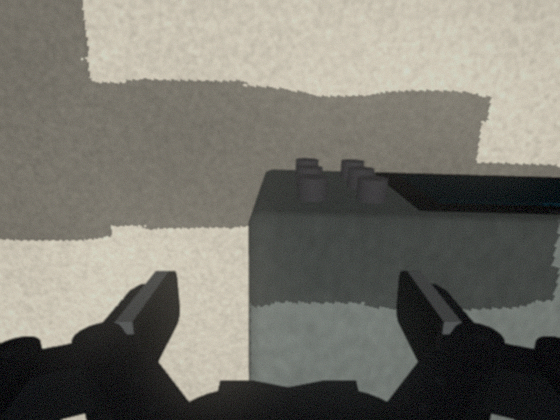

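Top view: supply centred near (320,251), with the orange cap at (297,211). The larger yellow wedge is at (246,207), heel at left (223,202) and thin end at (271,211). The tape (253,167) sits beyond it. The side view shows the same layout. I'll enlarge both for corner picking.

```bash
cat > h.py <<'E'
import numpy as np, cv2
from scipy.spatial.transform import Rotation as R
def ray(c,u,v,pose=None):
    d=np.array([(u-c["cx"])/c["fx"],-(v-c["cy"])/c["fy"],-1.])
    if "eye" in c: return np.array(c["eye"]),R.from_rotvec(c["rotation"]).as_matrix()@d
    T=np.eye(4);T[:3,:3]=R.from_rotvec(pose["orientation"]).as_matrix();T[:3,3]=pose["ee_pos"]
    T=T@c["tool_from_camera"]; return T[:3,3],T[:3,:3]@d
def atz(c,u,v,z,pose=None):
    o,d=ray(c,u,v,pose); return o+d*(z-o[2])/d[2]
def tri(*rs):
    A=np.zeros((3,3));b=np.zeros(3)
    for o,d in rs:
        d=d/np.linalg.norm(d);P=np.eye(3)-np.outer(d,d);A+=P;b+=P@o
    p=np.linalg.solve(A,b)
    res=[np.linalg.norm((np.eye(3)-np.outer(d,d)/(d@d))@(p-o)) for o,d in rs]
    return p,max(res)
def proj(c,p,pose=None):
    if "eye" in c: o=np.array(c["eye"]);M=R.from_rotvec(c["rotation"]).as_matrix()
    else:
        T=np.eye(4);T[:3,:3]=R.from_rotvec(pose["orientation"]).as_matrix();T[:3,3]=pose["ee_pos"]
        T=T@c["tool_from_camera"];o=T[:3,3];M=T[:3,:3]
    q=M.T@(np.asarray(p)-o); return np.array([c["cx"]+c["fx"]*q[0]/-q[2],c["cy"]-c["fy"]*q[1]/-q[2]])
E
python3 - <<'E'
import cv2
t=cv2.imread("pics/top0.png");s=cv2.imread("pics/side0.png")
cv2.imwrite("pics/topz.png",cv2.resize(t[180:310,210:370],None,fx=5,fy=4.6,interpolation=cv2.INTER_CUBIC)[:598])
cv2.imwrite("pics/sidez.png",cv2.resize(s[165:285,210:370],None,fx=5,fy=5,interpolation=cv2.INTER_CUBIC))
E
```

```text
(no output)
```

View pics/topz.png

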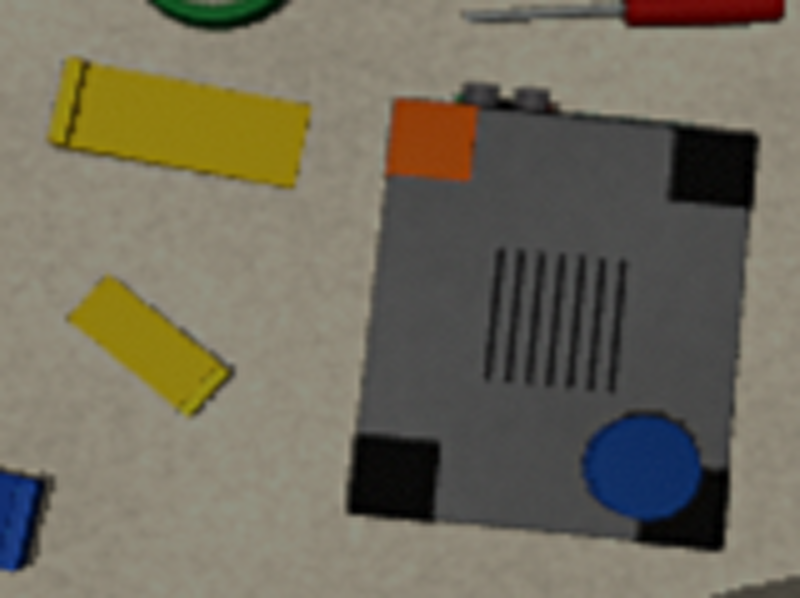

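View pics/sidez.png

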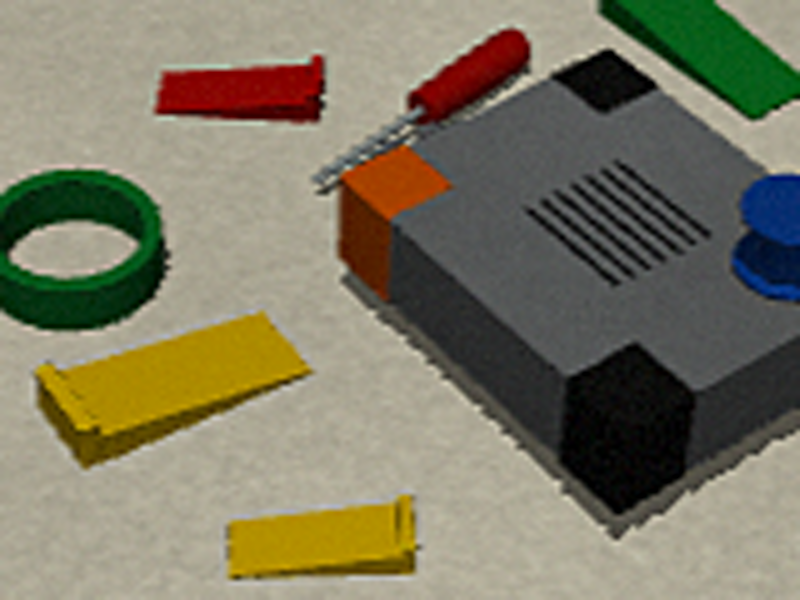

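```bash
cat > m.py <<'E'
from h import *
from bench import read_camera
t=read_camera("top");s=read_camera("side")
T=lambda X,Y:((X+.5)/5-.5+210,(Y+.5)/4.6-.5+180)
S=lambda X,Y:((X+.5)/5-.5+210,(Y+.5)/5-.5+165)
pairs={"orange outer":((393,99),(341,181)),"+x-y":((757,133),(610,50)),"cap in":((472,180),(452,187)),"cap+x":((477,106),(405,147)),"cap+y":((387,176),(391,220)),
"heel far top":((68,57),(38,368)),"thin far":((310,103),(265,313)),"thin near":((295,187),(312,372))}
for k,(a,b) in pairs.items():
    p,r=tri(ray(t,*T(*a)),ray(s,*S(*b)));print(k,p.round(4),round(r,4))
C=np.array([atz(t,*T(*p),0.078)[:2] for p in [(393,99),(757,133),(722,549),(348,514)]])
print(C.round(4),C.mean(0),np.linalg.norm(np.roll(C,-1,0)-C,axis=1))
ex=(C[0]+C[1]-C[2]-C[3]);ey=C[0]+C[3]-C[1]-C[2];print("yaw",np.arctan2(ex[1],ex[0]),np.arctan2(-ey[0],ey[1]))
yaw=np.arctan2(ex[1],ex[0]);
W={k:atz(t,*T(*p),z)[:2] for k,p,z in [("hf",(68,57),.028),("hn",(50,142),.028),("tf",(310,103),.002),("tn",(295,187),.002)]}
for k in W: print(k,W[k].round(4))
h=(W["hf"]+W["hn"])/2;ti=(W["tf"]+W["tn"])/2;d=ti-h;print("heel",h,"tip",ti,"len",np.linalg.norm(d),"dir",np.degrees(np.arctan2(d[1],d[0])))
Rz=np.array([[np.cos(yaw),-np.sin(yaw)],[np.sin(yaw),np.cos(yaw)]])
c=C.mean(0)
print("foot",c+Rz@[.09,.07])
for n,p in [("heel",h),("tip",ti)]: print(n,"in supply",Rz.T@(p-c))
E
python3 m.py
```

```text
orange outer [ 0.5716 -0.0066  0.073 ] 0.0008
+x-y [ 0.5487 -0.1864  0.0754] 0.0005
cap in [ 0.5273 -0.0437  0.0748] 0.0006
cap+x [ 0.5668 -0.0481  0.0747] 0.0004
cap+y [ 0.5298 -0.0021  0.0761] 0.0001
heel far top [0.6086 0.1627 0.0275] 0.0003
thin far [0.5831 0.0368 0.0008] 0.0015
thin near [ 0.5354  0.0464 -0.0014] 0.0002
[[ 0.5713 -0.0061]
 [ 0.5487 -0.1856]
 [ 0.3311 -0.1571]
 [ 0.353   0.0205]] [ 0.45102139 -0.08208588] [0.18089838 0.21942862 0.17890866 0.21987276]
yaw -0.12565684379612632 -0.12428706922953629
hf [0.6087 0.1628]
hn [0.56   0.1719]
tf [0.5841 0.0376]
tn [0.5351 0.0464]
heel [0.58436853 0.16734762] tip [0.55960041 0.04202646] len 0.12774526348603948 dir -101.17970148564368
foot [ 0.54908464 -0.02391717]
heel in supply [0.10103517 0.26417878]
tip in supply [0.09216838 0.13674161]
```

```bash
python3 - <<'E'
from h import *
from bench import ctrl
s=ctrl.observe();M=R.from_rotvec(s["orientation"]).as_matrix();print(M.round(3))
# desired options: y down, x along +-supply x
yaw=-0.125
for sg in (1,-1):
    x=sg*np.array([np.cos(yaw),np.sin(yaw),0]);y=np.array([0,0,-1.]);D=np.c_[x,y,np.cross(x,y)]
    print(sg,D[:,2].round(3),R.from_matrix(D@M.T).as_rotvec())
E
```

```text
[[ 0.274 -0.     0.962]
 [-0.962  0.     0.274]
 [-0.    -1.     0.   ]]
1 [0.125 0.992 0.   ] [-3.38390106e-04 -3.93938879e-04  1.16800676e+00]
-1 [-0.125 -0.992 -0.   ] [-4.39925137e-04  3.77891907e-04 -1.97358583e+00]
```

```bash
python3 -m pendant '0 0 1.168 412 457 -60 0;0 0 1.168 412 457 -60 0;0 0 1.168 412 457 -60 0;0 0 1.168 412 457 -60 0;0 0 1.168 412 457 -60 0;0 0 1.168 412 457 -60 0;0 0 1.168 412 457 -60 0;0 0 1.168 412 457 -60 0;0 0 1.168 412 457 -60 0;0 0 1.168 412 457 -60 0;0 0 1.168 412 457 -60 0;0 0 1.168 412 457 -60 0'
```

```text
time: 1.25
ee_pos: [0.4713, -0.1091, 0.1825]
orientation: [-1.569, 0.098, -0.098]
ft_force: [0.4, -1.2, 0.9]
gripper_width: -0.0001
```

```bash
python3 -m pendant '0 0 0 39 43 -30 0;0 0 0 70 77 -55 0;0 0 0 78 85 -67 0;0 0 0 78 85 -67 0;0 0 0 78 85 -67 0;0 0 0 78 85 -67 0;0 0 0 78 85 -67 0'
python3 - <<'E'
from h import *
from bench import ctrl, read_camera
s=ctrl.observe();print(s["ee_pos"],s["ft_force"],R.from_rotvec(s["orientation"]).as_matrix().round(3))
c=read_camera("wrist");cv2.imwrite("pics/w1.png",c["frame"][:,:,::-1])
c=read_camera("top");cv2.imwrite("pics/t1.png",c["frame"][:,:,::-1])
E
```

```text
time: 1.83
ee_pos: [0.549, -0.025, 0.1164]
orientation: [-1.569, 0.098, -0.099]
ft_force: [-0.2, 0.3, 0.2]
gripper_width: -0.0001
[ 0.54901809 -0.02502593  0.1163521 ] [-0.17442215  0.26522841  0.1698052 ] [[ 0.992  0.     0.125]
 [-0.125 -0.     0.992]
 [ 0.001 -1.    -0.   ]]
```

View pics/w1.png

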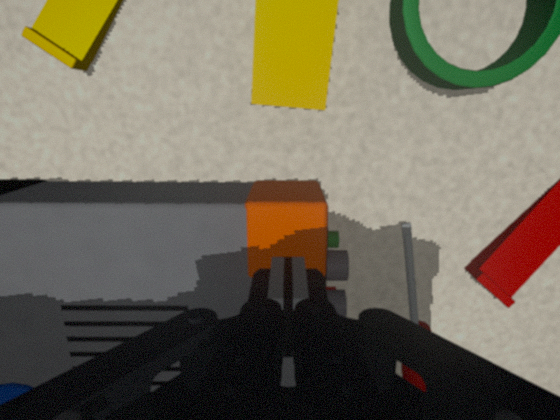

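Wrist view: the fingertips (288,262) are over the orange cap. Its outer top edge runs (248,203)–(325,203). The wedge's thin edge is at (252,103)–(325,108), and the tape is clear at the right. I'll check these points against the two-view estimates.

```bash
python3 - <<'E'
from h import *
from bench import ctrl, read_camera
s=ctrl.observe();c=read_camera("wrist")
for n,u,v,z in [("cap out",325,203,.078),("cap +y-x",248,203,.078),("thin far",325,108,.002),("thin near",252,103,.002)]:
    print(n,atz(c,u,v,z,s).round(4))
E
```

```text
cap out [ 0.5697 -0.0063  0.078 ]
cap +y-x [ 0.5309 -0.0014  0.078 ]
thin far [0.5817 0.0384 0.002 ]
thin near [0.5335 0.0477 0.002 ]
```

```bash
python3 -m pendant '0 0 0 0 0 -25 0;0 0 0 0 0 -34 0;0 0 0 0 0 -35 0;0 0 0 0 0 -35 0'
python3 -m pendant '0 0 0 0 0 -1 0;0 0 0 0 0 -2 0;0 0 0 0 0 -2 0'
python3 -m pendant '0 0 0 0 0 -1 0;0 0 0 0 0 -2 0;0 0 0 0 0 -2 0'
python3 -m pendant '0 0 0 0 0 -1 0;0 0 0 0 0 -2 0;0 0 0 0 0 -2 0'
```

```text
time: 2.32
ee_pos: [0.5487, -0.0255, 0.0816]
orientation: [-1.569, 0.099, -0.099]
ft_force: [-0.5, -0.2, -0.1]
gripper_width: 0.0003
time: 2.57
ee_pos: [0.549, -0.0255, 0.0801]
orientation: [-1.569, 0.098, -0.1]
ft_force: [-0.8, 0.6, 0.7]
gripper_width: 0.0
time: 2.82
ee_pos: [0.5489, -0.0254, 0.078]
orientation: [-1.569, 0.098, -0.1]
ft_force: [0.6, -0.1, 0.1]
gripper_width: -0.0002
time: 3.07
ee_pos: [0.5492, -0.0253, 0.076]
orientation: [-1.568, 0.098, -0.1]
ft_force: [1.3, 1.5, 2.0]
gripper_width: -0.0001
```

```bash
for i in 1; do python3 -m pendant '0 0 0 0 0 -1 0;0 0 0 0 0 -2 0;0 0 0 0 0 -2 0'
python3 -m pendant '0 0 0 0 0 -1 0;0 0 0 0 0 -2 0;0 0 0 0 0 -2 0'; done
```

```text
time: 3.32
ee_pos: [0.5493, -0.0253, 0.0739]
orientation: [-1.569, 0.098, -0.1]
ft_force: [1.5, 0.4, 1.5]
gripper_width: 0.0001
time: 3.57
ee_pos: [0.549, -0.0254, 0.0716]
orientation: [-1.569, 0.098, -0.1]
ft_force: [1.1, -0.4, 1.5]
gripper_width: -0.0
```

```bash
python3 -m pendant '0 0 0 0 0 -1 0;0 0 0 0 0 -1 0;0 0 0 0 0 -1 0'
python3 -m pendant '0 0 0 0 0 -1 0;0 0 0 0 0 -1 0;0 0 0 0 0 -1 0'
python3 -m pendant '0 0 0 0 0 -1 0;0 0 0 0 0 -1 0;0 0 0 0 0 -1 0'
```

```text
time: 3.82
ee_pos: [0.5487, -0.0256, 0.0703]
orientation: [-1.569, 0.099, -0.099]
ft_force: [-0.2, -0.4, 0.2]
gripper_width: 0.0
time: 4.07
ee_pos: [0.5484, -0.0256, 0.0692]
orientation: [-1.569, 0.099, -0.099]
ft_force: [-0.1, 0.4, 0.8]
gripper_width: -0.0002
time: 4.32
ee_pos: [0.5485, -0.0256, 0.0683]
orientation: [-1.569, 0.099, -0.099]
ft_force: [0.6, 1.1, 2.1]
gripper_width: -0.0002
```

```bash
python3 - <<'E'
from h import *
from bench import ctrl, read_camera
s=ctrl.observe();print(s["ft_force"])
c=read_camera("wrist");cv2.imwrite("pics/w2.png",c["frame"][:,:,::-1])
c=read_camera("side");cv2.imwrite("pics/s2.png",cv2.resize(c["frame"][120:285,180:400,::-1],None,fx=3.6,fy=3.6,interpolation=cv2.INTER_CUBIC))
E
python3 -m pendant '0 0 0 0 0 -1 0;0 0 0 0 0 -1 0;0 0 0 0 0 -1 0'
python3 -m pendant '0 0 0 0 0 -1 0;0 0 0 0 0 -1 0;0 0 0 0 0 -1 0'
```

```text
[0.57180385 1.06786602 2.07799192]
time: 4.67
ee_pos: [0.5487, -0.0255, 0.0677]
orientation: [-1.569, 0.099, -0.1]
ft_force: [-1.9, 1.7, 9.9]
gripper_width: 0.0001
time: 4.92
ee_pos: [0.5489, -0.0254, 0.0675]
orientation: [-1.569, 0.098, -0.1]
ft_force: [-3.4, 2.6, 16.2]
gripper_width: 0.0002
```

View pics/w2.png

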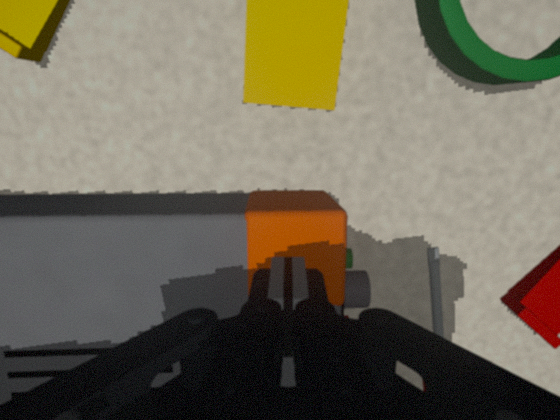

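View pics/s2.png

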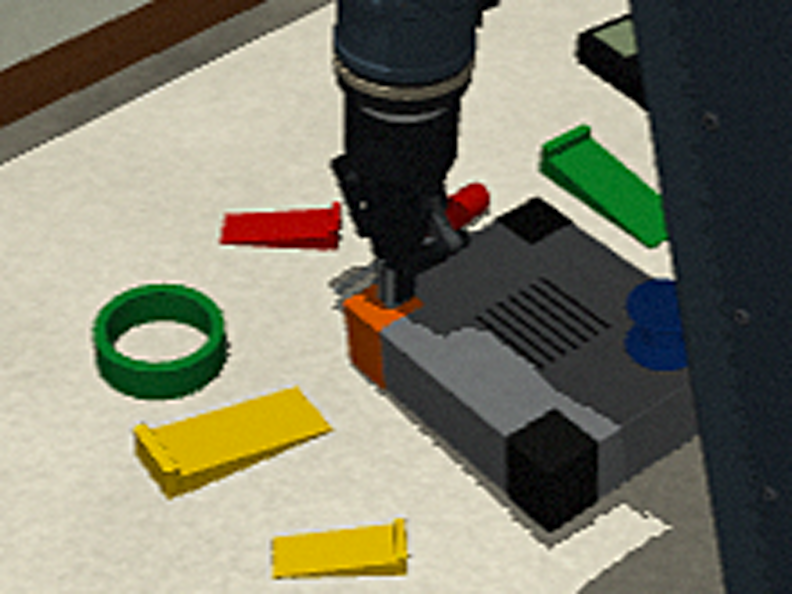

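The tip bottomed at z≈0.068, where the force jumped to 10–16 N, so the supply has rocked onto its short foot. Now I'll let it back up gently.

```bash
python3 -m pendant '0 0 0 0 0 1 0;0 0 0 0 0 2 0;0 0 0 0 0 3 0;0 0 0 0 0 4 0;0 0 0 0 0 5 0;0 0 0 0 0 6 0;0 0 0 0 0 7 0;0 0 0 0 0 8 0;0 0 0 0 0 9 0;0 0 0 0 0 10 0;0 0 0 0 0 11 0;0 0 0 0 0 12 0'
python3 -m pendant '0 0 0 0 0 20 0;0 0 0 0 0 45 0;0 0 0 0 0 45 0;0 0 0 0 0 45 0'
python3 - <<'E'
from h import *
from bench import ctrl, read_camera
s=ctrl.observe();print(s["ee_pos"],s["ft_force"])
c=read_camera("wrist");cv2.imwrite("pics/w3.png",c["frame"][:,:,::-1])
c=read_camera("side");cv2.imwrite("pics/s3.png",cv2.resize(c["frame"][120:285,180:400,::-1],None,fx=3.6,fy=3.6,interpolation=cv2.INTER_CUBIC))
E
```

```text
time: 5.92
ee_pos: [0.549, -0.0254, 0.0797]
orientation: [-1.569, 0.098, -0.1]
ft_force: [-0.5, 0.5, -0.3]
gripper_width: -0.0001
time: 6.25
ee_pos: [0.5499, -0.0254, 0.1258]
orientation: [-1.569, 0.096, -0.102]
ft_force: [-0.1, -0.5, -0.2]
gripper_width: 0.0
[ 0.54988007 -0.02540539  0.12580875] [-0.11352114 -0.46768721 -0.17330825]
```

View pics/w3.png

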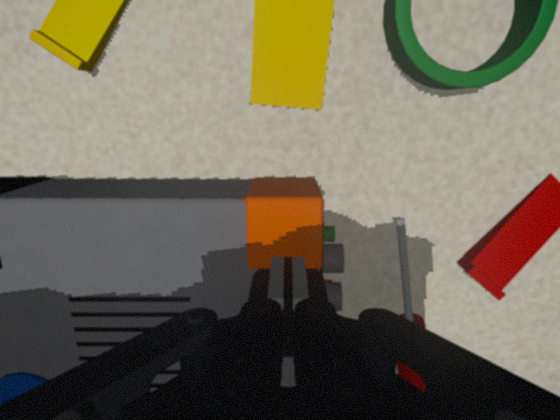

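View pics/s3.png

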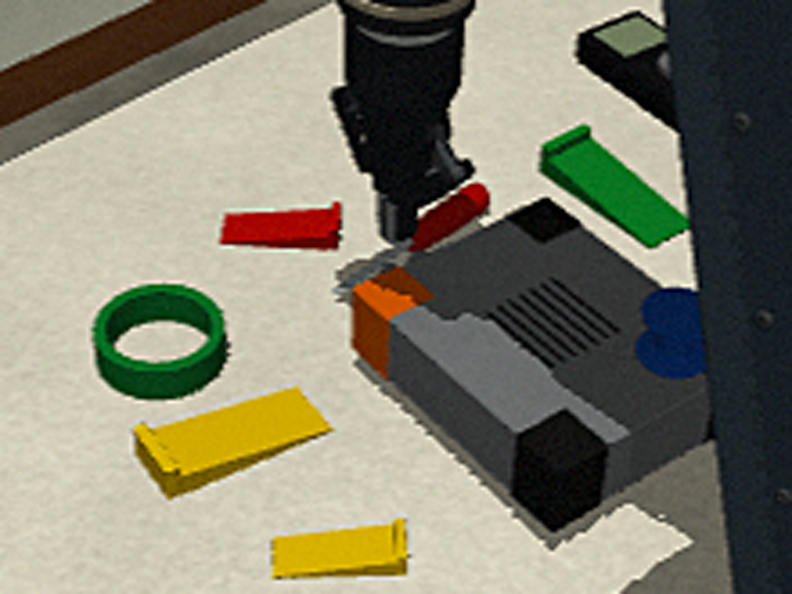

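Supply is back up and the spool is in place. Next I go behind the wedge's heel with the fingers 20 mm apart.

```bash
python3 -m pendant '0 0 0 6 37 -2 20;0 0 0 12 78 -5 20;0 0 0 18 119 -10 20;0 0 0 25 160 -15 20;0 0 0 31 200 -20 20;0 0 0 34 219 -20 20;0 0 0 34 219 -20 20;0 0 0 34 219 -20 20;0 0 0 34 219 -20 20;0 0 0 34 219 -20 20'
python3 - <<'E'
from h import *
from bench import ctrl, read_camera
s=ctrl.observe();print(s["ee_pos"],s["ft_force"])
c=read_camera("wrist");cv2.imwrite("pics/w4.png",c["frame"][:,:,::-1])
c=read_camera("top");cv2.imwrite("pics/t4.png",cv2.resize(c["frame"][140:310,190:390,::-1],None,fx=3.5,fy=3.5,interpolation=cv2.INTER_CUBIC))
E
```

```text
time: 7.18
ee_pos: [0.5825, 0.1925, 0.1038]
orientation: [-1.569, 0.1, -0.1]
ft_force: [-0.7, -0.6, 0.1]
gripper_width: 0.0204
[0.58247316 0.19247306 0.1038085 ] [-0.67681176 -0.61749736  0.13673067]
```

View pics/w4.png

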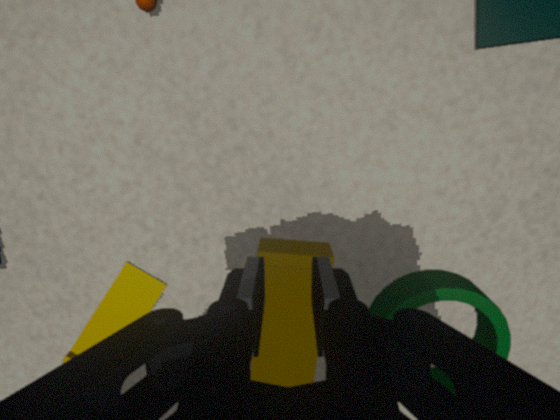

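View pics/t4.png

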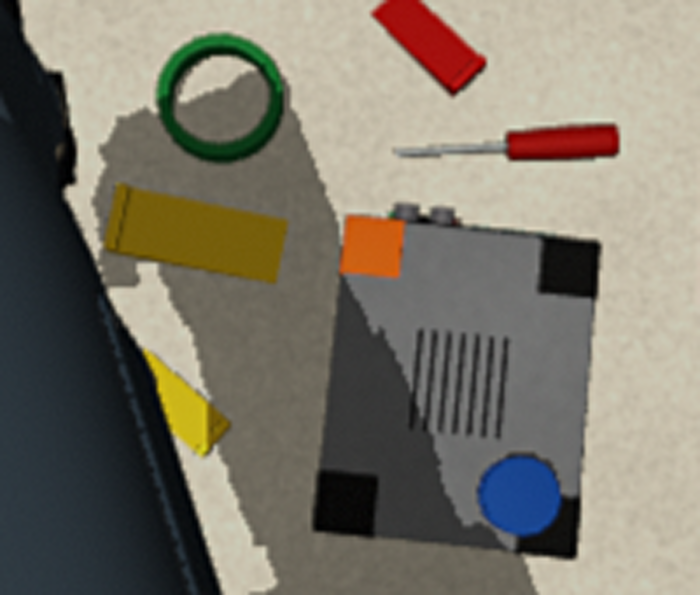

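```bash
python3 - <<'E'
from h import *
from bench import ctrl, read_camera
s=ctrl.observe();c=read_camera("wrist")
for n,u,v,z in [("bot n",260,238,.0),("bot f",331,242,.0),("top n",260,250,.028),("top f",334,254,.028)]:
    print(n,atz(c,u,v,z,s).round(4))
E
```

```text
bot n [0.5596 0.1733 0.    ]
bot f [0.6095 0.1638 0.    ]
top n [0.5618 0.1753 0.028 ]
top f [0.6084 0.1666 0.028 ]
```

```bash
python3 -m pendant '0 0 0 0 2 -40 20;0 0 0 0 2 -75 20;0 0 0 0 2 -90 20;0 0 0 0 2 -92 20;0 0 0 0 2 -92 20;0 0 0 0 2 -92 20'
python3 -m pendant '0 0 0 -1 -4 0 20;0 0 0 -1 -8 0 20;0 0 0 -1 -12 0 20;0 0 0 -1 -12 0 20'
python3 - <<'E'
from h import *
from bench import ctrl, read_camera
s=ctrl.observe();print(s["ee_pos"],s["ft_force"])
c=read_camera("wrist");cv2.imwrite("pics/w5.png",c["frame"][:,:,::-1])
c=read_camera("side");cv2.imwrite("pics/s5.png",cv2.resize(c["frame"][120:285,180:400,::-1],None,fx=3.6,fy=3.6,interpolation=cv2.INTER_CUBIC))
E
```

```text
time: 7.83
ee_pos: [0.5837, 0.1946, 0.0137]
orientation: [-1.568, 0.098, -0.102]
ft_force: [0.6, 0.3, 0.1]
gripper_width: 0.02
time: 8.17
ee_pos: [0.5831, 0.1819, 0.0144]
orientation: [-1.568, 0.098, -0.104]
ft_force: [0.8, 0.8, 0.5]
gripper_width: 0.0198
[0.58305499 0.18186323 0.01444955] [0.76217364 0.84210371 0.45950754]
```

View pics/w5.png

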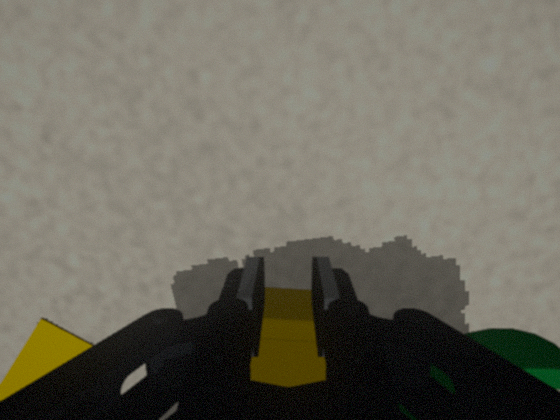

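View pics/s5.png

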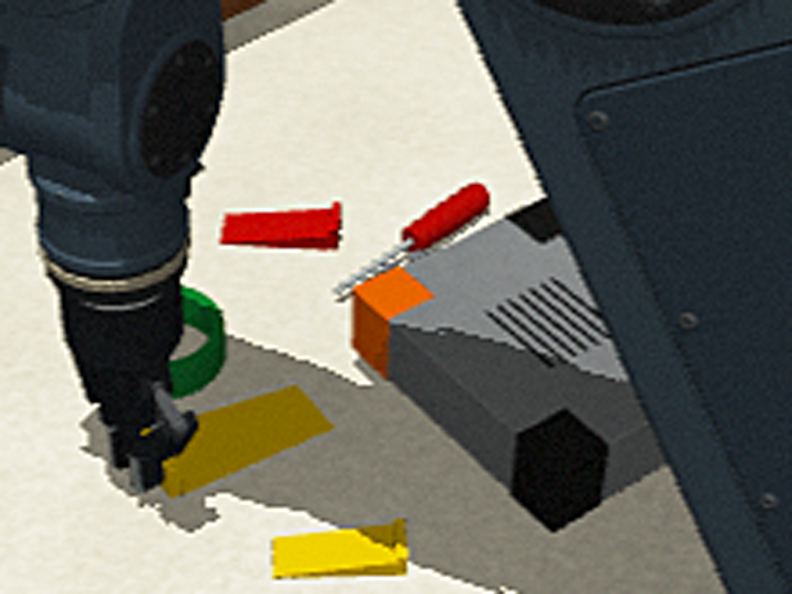

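```bash
python3 -m pendant '0 0 0 -1 -4 -2 20;0 0 0 -2 -10 -2 20;0 0 0 -3 -17 -2 20;0 0 0 -5 -24 -2 20;0 0 0 -6 -31 -2 20;0 0 0 -8 -38 -2 20;0 0 0 -9 -45 -2 20;0 0 0 -11 -52 -2 20;0 0 0 -12 -59 -2 20;0 0 0 -14 -66 -2 20;0 0 0 -15 -73 -2 20;0 0 0 -16 -76 -2 20'
python3 - <<'E'
from h import *
from bench import ctrl, read_camera
s=ctrl.observe();print(s["ee_pos"],s["ft_force"])
c=read_camera("wrist");cv2.imwrite("pics/w6.png",c["frame"][:,:,::-1])
c=read_camera("side");cv2.imwrite("pics/s6.png",cv2.resize(c["frame"][120:285,180:400,::-1],None,fx=3.6,fy=3.6,interpolation=cv2.INTER_CUBIC))
c=read_camera("top");cv2.imwrite("pics/t6.png",cv2.resize(c["frame"][140:310,190:390,::-1],None,fx=3.5,fy=3.5,interpolation=cv2.INTER_CUBIC))
E
```

```text
time: 9.27
ee_pos: [0.5667, 0.1054, 0.0121]
orientation: [-1.568, 0.099, -0.104]
ft_force: [-0.6, -0.5, -0.2]
gripper_width: 0.0201
[0.5667086  0.10536224 0.01207456] [-0.62248383 -0.49908103 -0.1958371 ]
```

View pics/w6.png

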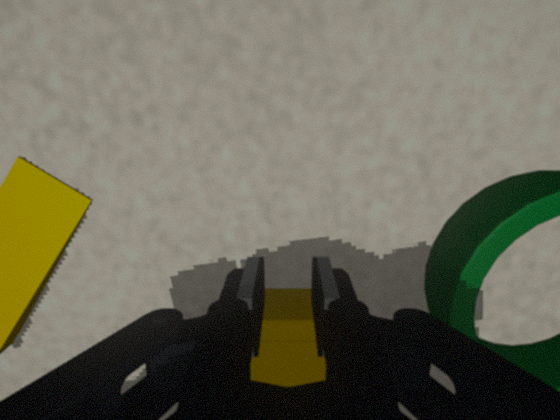

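View pics/s6.png

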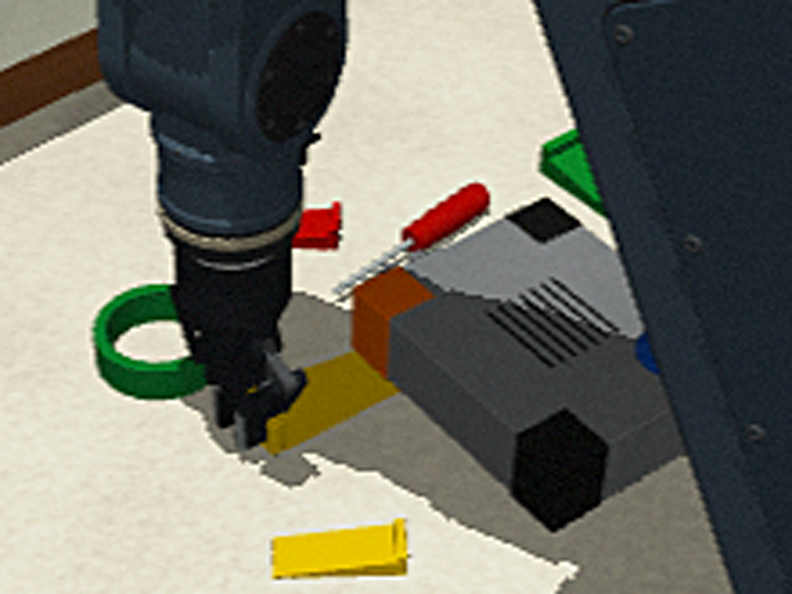

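View pics/t6.png

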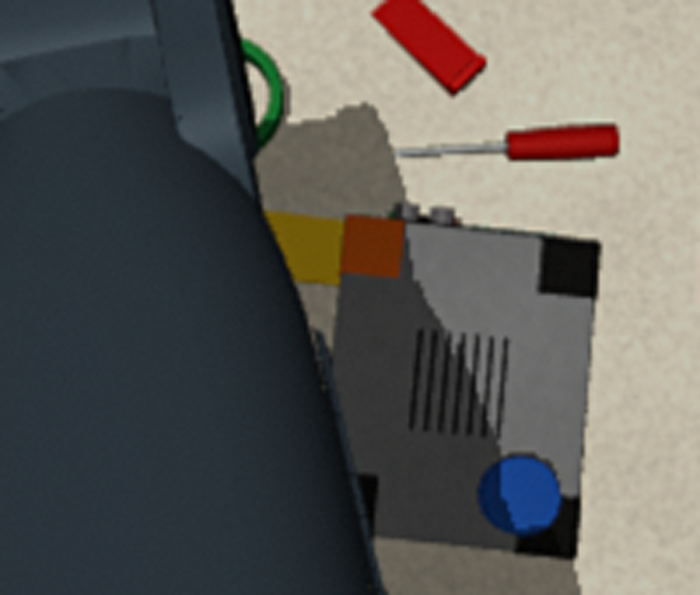

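The wedge's thin end is under the orange corner and lined up with the cap (top view (310,247) against (372,246)), with no push force yet. I'll go on in small steps and watch the force.

```bash
python3 -m pendant '0 0 0 -1 -4 0 20;0 0 0 -1 -8 0 20;0 0 0 -2 -12 0 20;0 0 0 -2 -16 0 20;0 0 0 -2 -16 0 20'
python3 -m pendant '0 0 0 0 -2 0 20;0 0 0 -0.5 -4 0 20;0 0 0 -0.5 -4 0 20'
python3 -m pendant '0 0 0 0 -2 0 20;0 0 0 -0.5 -4 0 20;0 0 0 -0.5 -4 0 20'
```

```text
time: 9.83
ee_pos: [0.5647, 0.0894, 0.012]
orientation: [-1.568, 0.099, -0.104]
ft_force: [0.3, 0.2, -0.0]
gripper_width: 0.0198
time: 10.08
ee_pos: [0.5642, 0.085, 0.0121]
orientation: [-1.568, 0.099, -0.104]
ft_force: [0.4, 0.5, 0.8]
gripper_width: 0.0198
time: 10.33
ee_pos: [0.5636, 0.0807, 0.012]
orientation: [-1.568, 0.1, -0.104]
ft_force: [-0.0, -0.7, 0.4]
gripper_width: 0.0204
```

```bash
python3 -m pendant '0 0 0 0 -2 0 20;0 0 0 -0.5 -3 0 20;0 0 0 -0.5 -3 0 20'
python3 -m pendant '0 0 0 0 -2 0 20;0 0 0 -0.5 -3 0 20;0 0 0 -0.5 -3 0 20'
```

```text
time: 10.58
ee_pos: [0.563, 0.0775, 0.012]
orientation: [-1.569, 0.1, -0.104]
ft_force: [0.0, -0.8, -0.4]
gripper_width: 0.02
time: 10.83
ee_pos: [0.5625, 0.0742, 0.012]
orientation: [-1.569, 0.1, -0.104]
ft_force: [0.5, 0.3, -0.2]
gripper_width: 0.0199
```

```bash
python3 -m pendant '0 0 0 0 -2 0 20;0 0 0 -0.5 -3 0 20;0 0 0 -0.5 -3 0 20'
```

```text
time: 11.08
ee_pos: [0.5619, 0.071, 0.012]
orientation: [-1.569, 0.1, -0.104]
ft_force: [0.5, 0.4, -0.3]
gripper_width: 0.0199
```

```bash
python3 -m pendant '0 0 0 0 -1 0 20;0 0 0 -0.3 -2 0 20;0 0 0 -0.3 -2 0 20'
python3 -m pendant '0 0 0 0 -1 0 20;0 0 0 -0.3 -2 0 20;0 0 0 -0.3 -2 0 20'
```

```text
time: 11.33
ee_pos: [0.5616, 0.0688, 0.012]
orientation: [-1.569, 0.1, -0.105]
ft_force: [-0.2, -0.5, -0.1]
gripper_width: 0.0197
time: 11.58
ee_pos: [0.5612, 0.0666, 0.012]
orientation: [-1.569, 0.1, -0.105]
ft_force: [-0.2, 0.3, 0.2]
gripper_width: 0.0199
```

```bash
python3 -m pendant '0 0 0 0 -1 0 20;0 0 0 -0.3 -2 0 20;0 0 0 -0.3 -2 0 20'
```

```text
time: 11.83
ee_pos: [0.5609, 0.0645, 0.012]
orientation: [-1.569, 0.1, -0.105]
ft_force: [-0.1, -0.1, 0.1]
gripper_width: 0.0197
```

```bash
python3 -m pendant '0 0 0 0 -1 0 20;0 0 0 -0.3 -2 0 20;0 0 0 -0.3 -2 0 20'
```

```text
time: 12.08
ee_pos: [0.5605, 0.0622, 0.012]
orientation: [-1.569, 0.101, -0.105]
ft_force: [0.2, 0.1, -0.1]
gripper_width: 0.0202
```

```bash
python3 - <<'E'
from h import *
from bench import ctrl, read_camera
c=read_camera("wrist");cv2.imwrite("pics/w7.png",c["frame"][:,:,::-1])
c=read_camera("side");cv2.imwrite("pics/s7.png",cv2.resize(c["frame"][120:285,180:400,::-1],None,fx=3.6,fy=3.6,interpolation=cv2.INTER_CUBIC))
E
```

```text
(no output)
```

View pics/s7.png

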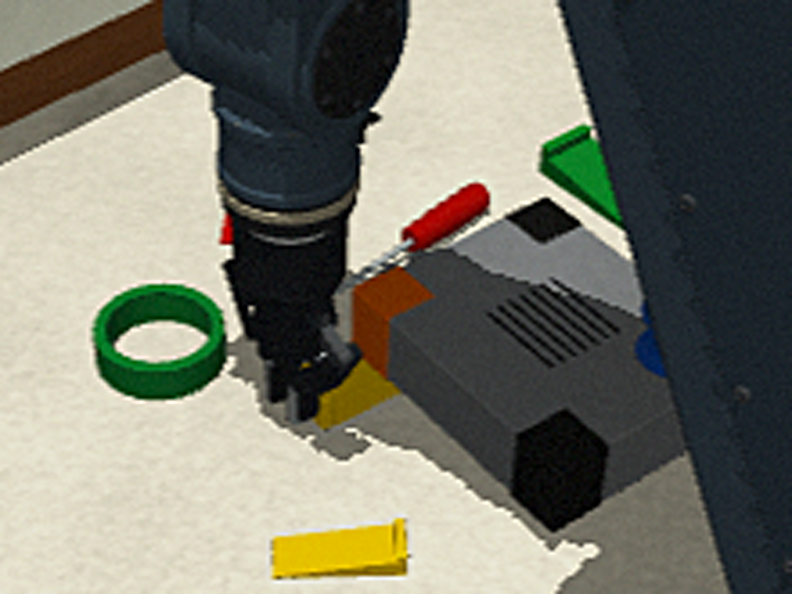

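View pics/w7.png

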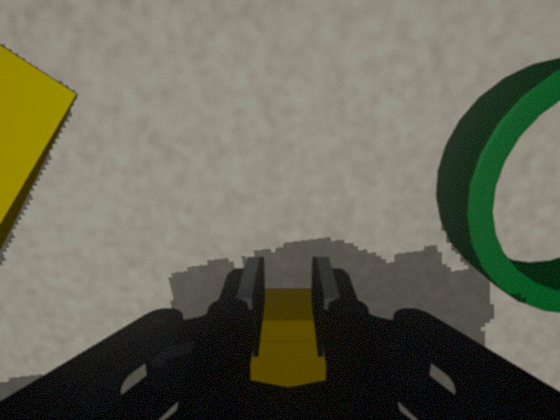

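Supply hasn't moved (cap corner still at (355,288)), and the wedge sits flush against the fingers. Continuing.

```bash
python3 -m pendant '0 0 0 0 -1 0 20;0 0 0 -0.2 -1.5 0 20;0 0 0 -0.2 -1.5 0 20'
```

```text
time: 12.43
ee_pos: [0.5603, 0.0607, 0.012]
orientation: [-1.569, 0.101, -0.105]
ft_force: [-0.6, -1.0, 0.7]
gripper_width: 0.0199
```

```bash
python3 -m pendant '0 0 0 0 -1 0 20;0 0 0 -0.2 -1.5 0 20;0 0 0 -0.2 -1.5 0 20'
```

```text
time: 12.68
ee_pos: [0.5601, 0.0591, 0.012]
orientation: [-1.569, 0.101, -0.105]
ft_force: [-0.6, 1.0, -1.1]
gripper_width: 0.0201
```

```bash
python3 -m pendant '0 0 0 0 -1 0 20;0 0 0 -0.2 -1.5 0 20;0 0 0 -0.2 -1.5 0 20'
```

```text
time: 12.93
ee_pos: [0.5599, 0.0576, 0.012]
orientation: [-1.569, 0.101, -0.105]
ft_force: [0.5, 1.8, -0.8]
gripper_width: 0.0197
```

```bash
python3 -m pendant '0 0 0 0 -1 0 20;0 0 0 -0.2 -1.5 0 20;0 0 0 -0.2 -1.5 0 20'
```

```text
time: 13.18
ee_pos: [0.5598, 0.0562, 0.012]
orientation: [-1.569, 0.101, -0.105]
ft_force: [0.4, 4.5, -0.7]
gripper_width: 0.0201
```

```bash
python3 -m pendant '0 0 0 0 -1 0 20;0 0 0 -0.1 -1 0 20;0 0 0 -0.1 -1 0 20'
```

```text
time: 13.43
ee_pos: [0.5597, 0.0552, 0.012]
orientation: [-1.568, 0.1, -0.105]
ft_force: [0.7, 4.1, -1.5]
gripper_width: 0.0198
```

```bash
python3 -m pendant '0 0 0 1 5 0 20;0 0 0 2 15 0 20;0 0 0 2 20 0 20;0 0 0 2 20 0 20'
python3 -m pendant '0 0 0 0 0 40 20;0 0 0 0 0 80 20;0 0 0 0 0 110 0;0 0 0 0 0 110 0;0 0 0 0 0 110 0;0 0 0 0 0 110 0'
python3 - <<'E'
from h import *
from bench import ctrl, read_camera
s=ctrl.observe();print(s["ee_pos"],s["ft_force"])
c=read_camera("wrist");cv2.imwrite("pics/w8.png",c["frame"][:,:,::-1])
c=read_camera("side");cv2.imwrite("pics/s8.png",cv2.resize(c["frame"][120:285,180:400,::-1],None,fx=3.6,fy=3.6,interpolation=cv2.INTER_CUBIC))
c=read_camera("top");cv2.imwrite("pics/t8.png",cv2.resize(c["frame"][180:310,210:370,::-1],None,fx=5,fy=4.6,interpolation=cv2.INTER_CUBIC)[:598])
E
```

```text
time: 13.77
ee_pos: [0.5617, 0.0765, 0.012]
orientation: [-1.568, 0.099, -0.104]
ft_force: [0.9, 0.0, 0.1]
gripper_width: 0.0204
time: 14.27
ee_pos: [0.5614, 0.0765, 0.1215]
orientation: [-1.569, 0.1, -0.103]
ft_force: [-0.0, 0.1, 0.2]
gripper_width: -0.0001
[0.56142225 0.07648645 0.12149283] [-0.01500515  0.12105524  0.16177155]
```

View pics/w8.png

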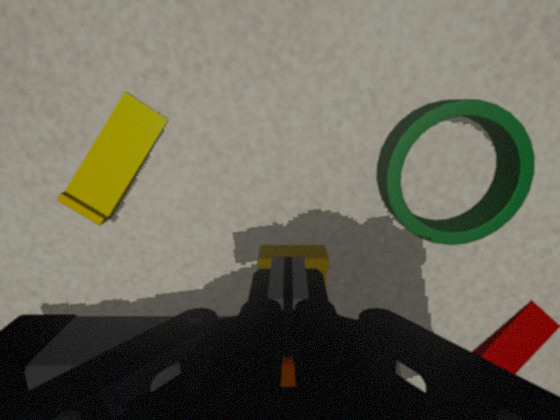

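View pics/s8.png

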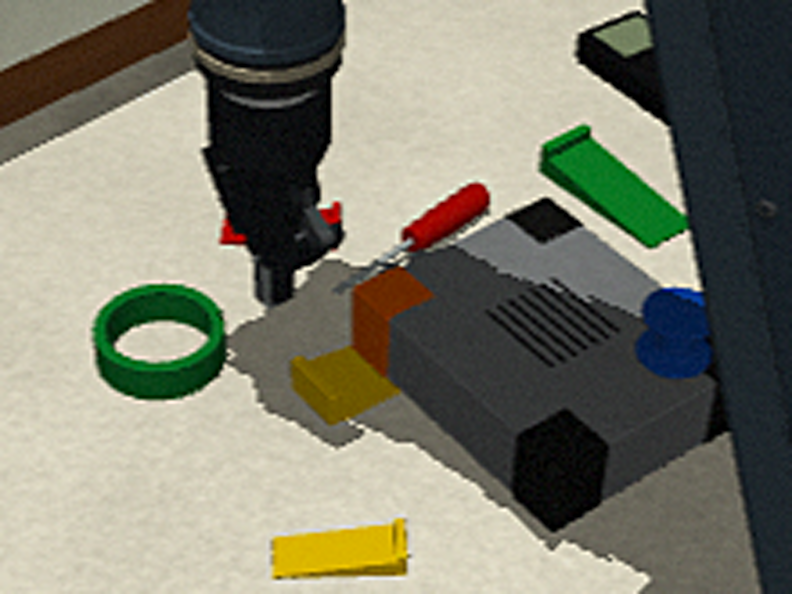

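View pics/t8.png

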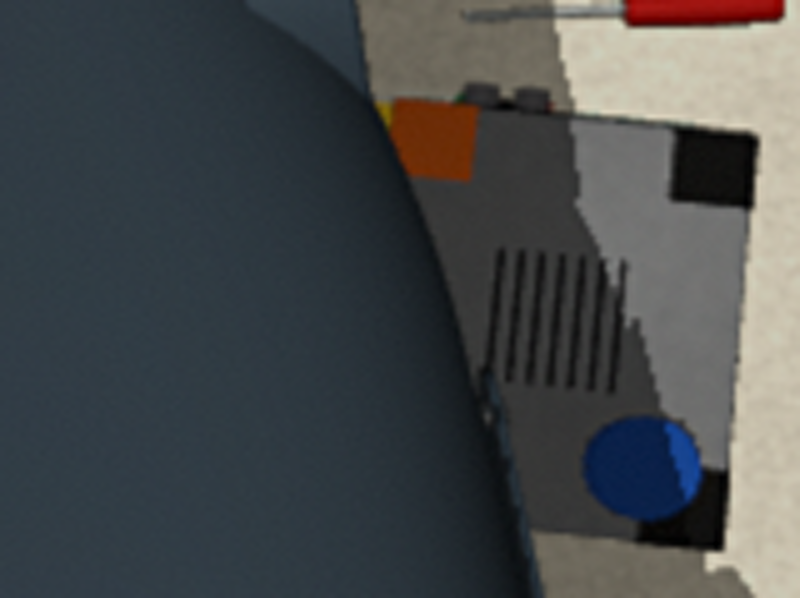

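The supply's corners are at the same pixels as at the start ((757,133), (722,549)), so it wasn't shoved. The wedge stayed under the foot. Now the press.

```bash
python3 -m pendant '0 0 0 -4 -35 0 0;0 0 0 -8 -70 0 0;0 0 0 -12 -98 0 0;0 0 0 -12 -101 -10 0;0 0 0 -12 -101 -30 0;0 0 0 -12 -101 -39 0;0 0 0 -12 -101 -39 0;0 0 0 -12 -101 -39 0'
python3 -m pendant '0 0 0 0 0 -1 0;0 0 0 0 0 -2 0;0 0 0 0 0 -2 0'
python3 -m pendant '0 0 0 0 0 -1 0;0 0 0 0 0 -2 0;0 0 0 0 0 -2 0'
```

```text
time: 15.08
ee_pos: [0.5484, -0.0241, 0.0812]
orientation: [-1.569, 0.102, -0.1]
ft_force: [-0.3, -0.2, 0.5]
gripper_width: 0.0001
time: 15.33
ee_pos: [0.5487, -0.0238, 0.0795]
orientation: [-1.569, 0.101, -0.1]
ft_force: [0.4, 0.6, 0.2]
gripper_width: -0.0001
time: 15.58
ee_pos: [0.5489, -0.0237, 0.0776]
orientation: [-1.569, 0.101, -0.101]
ft_force: [0.6, 0.4, 0.2]
gripper_width: 0.0
```

```bash
python3 -m pendant '0 0 0 0 0 -0.5 0;0 0 0 0 0 -1 0;0 0 0 0 0 -1 0'
```

```text
time: 15.83
ee_pos: [0.549, -0.0237, 0.0773]
orientation: [-1.569, 0.1, -0.101]
ft_force: [-3.2, 0.9, 11.4]
gripper_width: 0.0002
```

```bash
python3 -m pendant '0 0 0 0 0 -0.5 0;0 0 0 0 0 -0.5 0;0 0 0 0 0 -0.5 0'
```

```text
time: 16.08
ee_pos: [0.549, -0.0237, 0.0773]
orientation: [-1.569, 0.1, -0.102]
ft_force: [-2.9, 0.6, 10.3]
gripper_width: 0.0001
```

```bash
python3 -m pendant '0 0 0 0 0 -0.3 0;0 0 0 0 0 -0.3 0;0 0 0 0 0 -0.3 0;0 0 0 0 0 -0.3 0;0 0 0 0 0 -0.3 0'
```

```text
time: 16.5
ee_pos: [0.5489, -0.0237, 0.0774]
orientation: [-1.569, 0.1, -0.102]
ft_force: [-2.6, 0.8, 6.5]
gripper_width: -0.0
```

```bash
python3 - <<'E'
from h import *
from bench import ctrl, read_camera
for i in range(4):
    c=read_camera(["wrist","side","top","top"][i]);s=ctrl.observe();print(s["time"],s["ee_pos"].round(5) if hasattr(s["ee_pos"],'round') else s["ee_pos"],s["ft_force"])
    if i==0: cv2.imwrite("pics/w9.png",c["frame"][:,:,::-1])
    if i==1: cv2.imwrite("pics/s9.png",cv2.resize(c["frame"][120:285,180:400,::-1],None,fx=3.6,fy=3.6,interpolation=cv2.INTER_CUBIC))
    if i==2: cv2.imwrite("pics/t9.png",cv2.resize(c["frame"][140:310,190:390,::-1],None,fx=3.5,fy=3.5,interpolation=cv2.INTER_CUBIC))
E
```

```text
16.55 [ 0.54896 -0.02372  0.0774 ] [-2.82423019 -0.30620424  7.12103422]
16.6 [ 0.54896 -0.02373  0.0774 ] [-3.03928577 -0.10031269  6.28329893]
16.65 [ 0.54896 -0.02369  0.0774 ] [-2.51929172 -0.28894955  7.41285037]
16.7 [ 0.54894 -0.02372  0.07739] [-2.96054481  0.54500233  6.55296353]
```

View pics/s9.png

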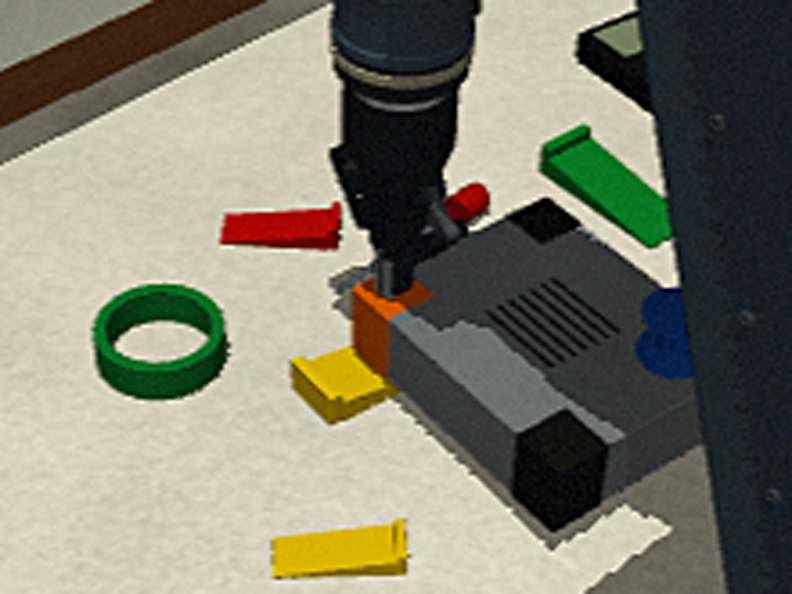

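View pics/w9.png

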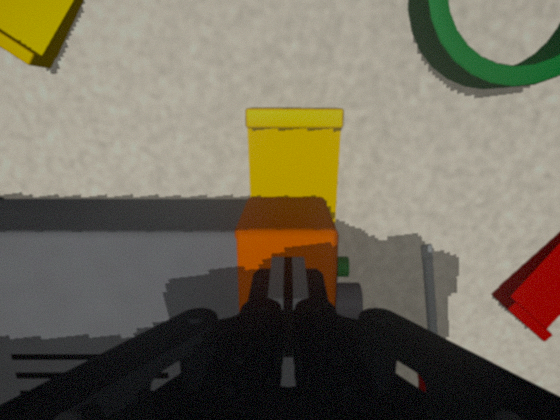

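View pics/t9.png

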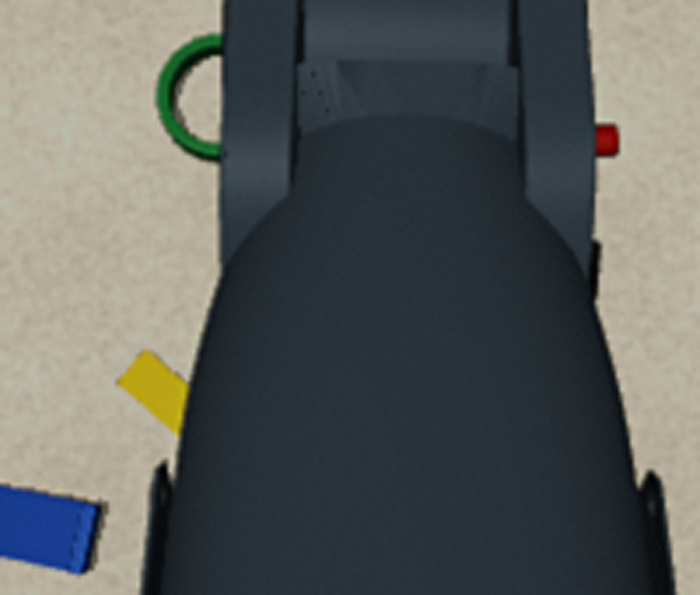

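The press holds steady at about 6.3–7.4 N with the tip at z 0.0774. The side view shows the supply level, the spool on it at (670,330), and the wedge under the orange corner at (345,385). In the wrist view the wedge is square to the supply. Handing in.

```bash
python3 -c "
from bench import ctrl
print(ctrl.sign_off())"
```

```text
the job is handed in; nothing more can be done
None
```

The supply no longer rocks: the yellow wedge is under the short foot, and I handed the job in at about 16.7 s while pressing on the orange corner.

- **Rocking first:** I pressed the orange corner with the closed fingertips. It sank until the tip stopped at z ≈ 68 mm, where the force jumped to 10–16 N. I then let it come back up.
- **Wedge:** I pushed the larger yellow wedge by its heel, thin end first, with both fingertips. I stopped when the push force rose from about 0 to 4–4.5 N.
- **Final press:** The corner now stays solid at z ≈ 77.4 mm. The press reads 6.3–7.4 N down, with about 3 N sideways that I left.
- **Brief overshoot:** While finding the force, the press reached about 11 N before I eased it back. The corner did not sink.
- **Other checks:** After the push, the supply's corners were at the same pixels as at the start. The spool is still on top, and everything else I could see had not moved. The arm blocked most of the last top view, so that check rests on the side and wrist views.

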